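Fit the thermometer probe to the filling warmer

TASK

Get the filling warmer ready: slide the red shutter fully aside to uncover the probe port, then lift the orange thermometer probe up off its hook and lower it gently, stem first, all the way into the port until its collar rests on the top of the warmer. When the probe is in and let go, push the green switch lever fully over to its other side (away from the warmer's front edge). Do not let the probe touch the counter, and leave the blue probe hanging and the jar and bowl where they are.

Things in the scene. Friction and masses are not known exactly. Their poses are not given: they have to be found in the camera images.
- warmer: White box-shaped filling warmer, 280 (x) x 340 (y) x 110 mm high, fixed; front (-x) faces the robot. Origin: centre of its underside. On its flat top, near the front edge: the probe port under a red shutter, and on the -y side the green lever. Behind, a fixed steel pot lid with black knob centred at (50, 30) mm, radius 78, 44 mm high.
- port (a point): Centre of the round probe port in the warmer's top face, at (-70, 40, 110) mm in the warmer's frame, with the same axes as the warmer. Hole 12 mm across, 90 mm deep, vertical, mouth with a 5 mm chamfer. Covered by the red shutter at the start.
- cover (a joint): Travel (m) of the red shutter, a 42 (x) x 60 (y) x 4 mm plate that slides in the warmer's +y direction over the port: near 0 = covers the port, 0.06 = end stop, fully aside. Slides with about 2 N and stays where it is left.
- cover_tab (a point): Middle of the upper edge of the upright tab on the red shutter, by which it is pushed: 36 mm wide in x, 6 mm thick in y, standing 20 mm above the plate (its upper edge 25 mm above the warmer's top). It is 15 mm on the +y side of the plate's centre. Axes as the warmer's.
- lever (a joint): Angle (rad) of the green switch lever: 0 = leaning to the warmer's front (-x), 1.0 = fully over to the warmer's back (+x). It stays where it is left and turns about the warmer's y axis.
- lever_tip (a point): Centre of the green ball (26 mm across) at the free end of the switch lever. The lever is a 10 mm rod; its hinge line lies 70 mm from the ball's centre, 22 mm above the warmer's top at (-70, -110) mm in the warmer's frame. It leans 0.5 rad to the front at 0 and 0.5 rad to the back at 1.0; a grey block 70 (x) x 50 x 25 mm is under it.
- probe: Orange thermometer probe, 170 mm, 90 g, hanging upright. Origin: tip of its stem; z up along it. Stem 8 mm across to 75 mm, tapered tip; black collar 36 mm across, 75 to 81 mm; handle 20 (x) x 30 (y), 81 to 141 mm; ring in its y-z plane above it, of 5 mm bar, opening 13 wide x 24 mm high. Grip it from above across its y, on the handle's upper third, fingers either side of ring and hook.
- probe_ring (a point): Middle of the top bar of the orange probe's ring, 167.5 mm above its stem tip.
- stand_a: Steel hook stand of the orange probe, fixed. Origin on the counter, z up. Base plate 110 x 90 x 10 mm centred at x = -10 mm; post at x = +30 mm, 190 mm high; its 7 mm thick arm runs to -x, dips to the seat at x = -50 mm and turns up to an end at x = -66 mm, top 200.5 mm high. The ring must rise 12 mm (it has room for 17), then move 30 mm or more to -x to be clear.
- stand_a_seat (a point): The point of the orange probe's hook on which its ring hangs: at (-50, 0, 190) mm in the stand's frame. Axes as the stand's: the hook opens to -x.
- spare: Blue thermometer probe, of the same shape as the orange one and with the same origin, hanging on the other hook stand. To be left alone.
- stand_b: Hook stand of the blue probe, the same as the other one.
- jar: Closed red jam jar with white lid, 72 mm across, 110 mm high. Origin: centre of its underside. To be left alone.
- bowl: White ceramic bowl, 100 mm across, 50 mm high. Origin: centre of its underside. To be left alone.

How it is judged:
On the way, in this order (a step that is already met when the one before it is completed fails the run):
1. the red shutter is pushed fully aside while the probe still hangs (value of joint cover above 0.05 m and distance between probe_ring and stand_a_seat below 0.02 m), for 0.1 s.
2. the orange probe is lifted up off its hook and clear of it (height (world z) of probe_ring above 0.198 m and horizontal distance between probe_ring and stand_a_seat above 0.03 m), for 0.1 s.
3. the orange probe is fully in the port and let go (horizontal distance between probe and port below 0.006 m and z of probe in the frame of port below -0.07 m and angle between probe's own z axis and vertical below 0.12 rad and contact force between the fingers and probe below 0.1 N and value of joint lever below 0.6 rad), for 0.2 s.
4. the lever is pushed fully over (value of joint lever above 0.88 rad), for 0.1 s.
At the end, for the whole second after the job is handed in: The orange probe stands in the port, its stem at least 70 of its 75 mm deep, within 6 mm of the port's axis, tilted less than 0.12 rad, at rest; the shutter is at least 45 of its 60 mm aside; the lever is beyond 0.88 of its 1.0 rad; the blue probe, jar and bowl are within 30 mm of where they began (horizontal distance between probe and port below 0.006 m and z of probe in the frame of port below -0.07 m and angle between probe's own z axis and vertical below 0.12 rad and linear speed of probe below 0.02 m/s and value of joint cover above 0.045 m and value of joint lever above 0.88 rad and distance of each of spare, jar, bowl from where it was at the start of the episode below 0.03 m); the robot touches nothing.
It fails at once if the orange probe is dropped on, or touches, the counter (height (world z) of probe below 0.012 m or height (world z) of probe_ring below 0.12 m).
It fails at once if the probe drops or is rammed into the port (faster than 0.6 m/s) (linear speed of probe above 0.6 m/s and horizontal distance between probe and port below 0.015 m and z of probe in the frame of port below 0.01 m).
It fails at once if the blue probe, the jar or the bowl is disturbed (moved 30 mm) (distance of any of spare, jar, bowl from where it was at the start of the episode above 0.03 m).
It also fails if it takes over 72 s, if anything falls off the work surface, if the arm or the gripper's body presses on something with over 40 N, if the wrist force passes 120 N, or if a joint passes its speed limit or range.

ROBOT

A 7-joint arm with a two-finger parallel gripper is mounted at the origin on the work surface. World frame = base frame: x ahead of the robot, y to its left, z up, the work surface at z = 0. Lengths are in m, angles in rad, forces in N, time in s.
With the tool pointing down it reaches from about 0.425 to 0.8 m from the base axis. Payload 8.3 kg.
Tool frame: the origin (TCP) lies on the mounting face of the last link; the fingertips stand 173 mm ahead of it and the grasp point (between the pads) lies 155 mm ahead of it; z points along the fingers, y is the line along which they close (so a half turn about z gives the same grasp; the last joint's range is limited). The gripper opens to 85 mm and grips with 20 to 120 N. Pads are 22 mm wide; open, the fingers measure 114 mm over their backs; the gripper's body (76 mm by 85 mm) begins 54 mm behind the grasp point. The pads swing forward as they close: fully open they stand 13 mm farther back than shut.
Start: joints at [1.227, 0.383, 0.016, 1.37, -0.006, 1.388, -0.046], TCP at [0.173, -0.601, 0.405] pointing down, gripper open.
Joint ranges: [-2.95, 2.95], [-0.25, 2.06], [-1.52, 1.56], [0.18, 2.33], [-1.44, 4.58], [0.02, 2.06], [-3.01, 3.01]. Speed limits (rad/s): [2.39, 2.39, 3.01, 3.01, 3.14, 3.14, 3.14].

INTERFACE

Orientations are given as a unit quaternion [x, y, z, w].
In Python, from bench import sensors, read_camera, robot gives the robot as it stands.
- The arm moves only by the tool arm_command, never from a script. Its argument "moves" is a list of rows, each a list of 3 entries, a list of its own where there are three numbers: the shift along the tool's x, y, z in m, then the turn, a rotation vector about the tool's x, y, z in rad, then the finger opening in m, from 0 to 0.0854. A call has 1 to 12 rows; each row is the pose to reach, as a shift and turn from the pose commanded when the call began, along the tool's axes at that moment; what a row does not reach only later rows make up. A row lasts 1/12 s, in which the tool goes at most 41.7 mm and 7.16 degrees, less where a joint would pass 70% of its speed; a pose out of reach is approached as far as the arm can. A call with a gripper value outside its range is refused whole. The fingers move at their own pace and stop on an object; "squeeze" is the grip in N (left out, the last holds). Time passes only in rows, so rows that repeat a pose let the fingers close. It gives the time, the measured TCP pose, the force, the opening and the grip force at its end, in the units of the state.
- sensors.get_state(): the state, without advancing time (a new reading comes with each control period).
- read_camera(name): name is "scene" or "top"; returns a dict with "color" (400x640x3 uint8, red, green, blue), "range_z" (400x640 float32, m along the optical axis (not along the pixel's ray), 0 where there is no reading), "mtx" (3x3 intrinsics, pixels), "eye" and "rotation" of the camera in the world. Camera axes: x right, y up, looking along -z (the intrinsics and any distortion apply to the point x, -y, -z); pixel columns grow to the right and rows downward; lengths in m; the calibration is good to about 2 mm. A picture is of the moment at which its call begins.
- robot.close_job(): hands the job in; it is judged then, once.
The state is a dict: "time": time; "q": joint angles; "dq": joint speeds; "joint_torque": joint torques, N m; "eef_pos": TCP position; "tool_rot": TCP orientation; "ft_force": force on the tool from outside, world axes, zero at the start; "wrist_torque": the same for the moment, N m; "gripper_width": opening from 0.0 (shut) to 1.0 (fully open); "grip_force": force on a finger pad.
Only numpy, scipy, OpenCV 4.12 (cv2) and the standard library are available. Lean on these libraries where they do the work, as an engineer would, in place of code of your own. Each camera call takes 0.05 s, during which the arm holds its last target. There are 200 camera calls.

## Working session

There is one attempt and no reset: what is moved stays moved. The work goes in short steps, Python scripts to look and compute and a tool call to move; the robot and the scene stay as the last step left them, time stands still between calls to the robot, and variables do not carry over. Pictures are saved under pics/ and viewed, at most 10 in all, crops included, and the job is handed in when it is done.

Besides the shell and the picture viewer there is one more tool, called after "Request:" as name(argument=value, ...), one argument or row to a line, values as JSON. arm_command: Moves the arm, as the interface text tells. Its arguments: {"type":"object","properties":{"moves":{"type":"array","items":{"type":"array"}},"squeeze":{"type":"number"}},"required":["moves"]}

```bash
mkdir -p pics
cat > h.py <<'E'
import numpy as np, cv2
from bench import sensors, read_camera, robot
from scipy.spatial.transform import Rotation as R
def cam(n):
    c=read_camera(n); z=c["range_z"]; K=np.array(c["mtx"]); v,u=np.mgrid[0:400,0:640]
    p=np.stack([(u-K[0,2])/K[0,0]*z,-(v-K[1,2])/K[1,1]*z,-z],-1)
    Rm=np.array(c["rotation"]); Rm=Rm if Rm.shape==(3,3) else R.from_quat(Rm).as_matrix()
    W=p@Rm.T+np.array(c["eye"]); W[z==0]=np.nan
    return c,W
def tool():
    s=sensors.get_state(); return s,R.from_quat(s["tool_rot"]).as_matrix()
E
python3 - <<'E'
from h import *
for n in("scene","top"):
    c,W=cam(n); cv2.imwrite(f"pics/{n}0.png",c["color"][...,::-1]); print(n,c["eye"],{k:np.shape(v) for k,v in c.items()})
s,T=tool(); print(s); print(T.round(3))
E
```

```text
scene [ 1.15569948 -0.30508229  0.68273303] {'color': (400, 640, 3), 'range_z': (400, 640), 'mtx': (3, 3), 'eye': (3,), 'rotation': (4,)}
top [0.29775102 0.03057199 1.4498634 ] {'color': (400, 640, 3), 'range_z': (400, 640), 'mtx': (3, 3), 'eye': (3,), 'rotation': (4,)}
{'time': 0.1, 'q': array([ 1.2270976 ,  0.38417618,  0.01643084,  1.3710513 , -0.00628384,
        1.38822245, -0.0465211 ]), 'dq': array([-0.00038343, -0.00083157, -0.00014937, -0.00332205,  0.00243828,
        0.00110137, -0.00160089]), 'joint_torque': array([ 2.84733229e-03, -6.29135871e+01,  8.47648624e-01, -3.72754598e+01,
        1.69283920e-02,  1.04830603e-02, -3.29243926e-05]), 'eef_pos': array([ 0.17317032, -0.60037517,  0.40376425]), 'tool_rot': array([ 9.90160241e-01,  1.39935275e-01, -1.58370507e-04, -8.89483217e-04]), 'ft_force': array([-0.61083314, -0.46611698,  0.59605089]), 'wrist_torque': array([ 0.03293893, -0.00107344,  0.03812937]), 'grip_force': 0.0, 'gripper_width': 0.9971171285794781}
[[ 0.961  0.277 -0.001]
 [ 0.277 -0.961  0.002]
 [-0.    -0.002 -1.   ]]
```

View pics/scene0.png

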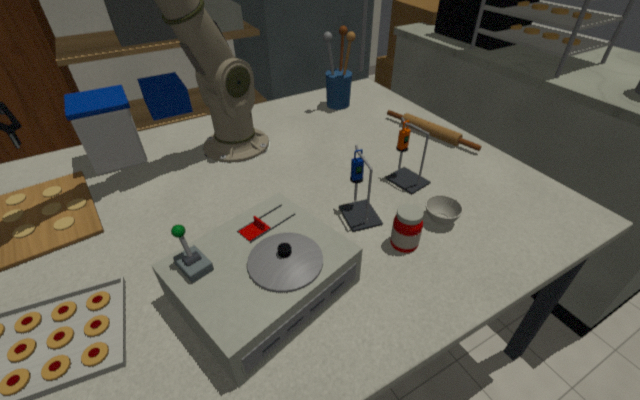

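View pics/top0.png

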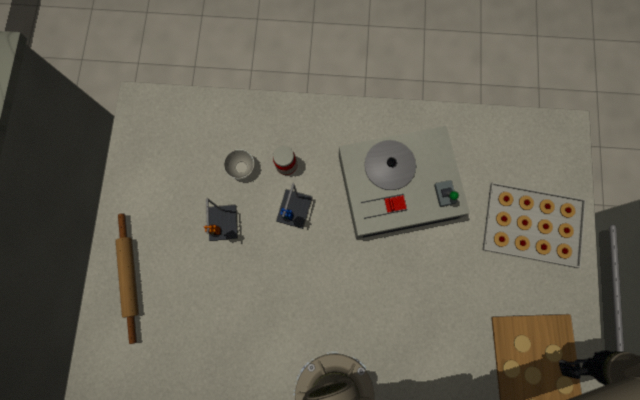

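The scene view shows the orange probe at (404,140), the blue probe at (357,168), the shutter at (255,228) and the lever ball at (179,231). In the top view the orange probe is at (212,230), blue at (288,214), the shutter at (397,203) and the ball at (454,196).

```bash
cat > m.py <<'E'
from h import *
def hsv(c): return cv2.cvtColor(c["color"],cv2.COLOR_RGB2HSV)
def reg(h,lo,hi,s=150,v=50): return (h[...,0]>=lo)&(h[...,0]<=hi)&(h[...,1]>s)&(h[...,2]>v)
def rect(P):
    (c,sz,a)=cv2.minAreaRect((P[:,:2]*1000).astype(np.float32)); return np.round(c,1),np.round(sz,1),round(a,1)
E
python3 - <<'E'
from m import *
for n in("top","scene"):
    c,W=cam(n);h=hsv(c);z=W[...,2];x=W[...,0];y=W[...,1]
    m=(abs(z-.11)<.006)&(x>.3)&(x<1)&(y<.15)&(y>-.45)
    l,k=cv2.connectedComponentsWithStats(m.astype(np.uint8))[1:3]; i=1+k[1:,4].argmax()
    print(n,"warmer",rect(W[l==i]),np.median(z[l==i]))
    for nm,lo,hi,b in(("red",0,4,(-.3,.1)),("red2",170,179,(-.3,.1)),("green",50,80,(-.4,0)),("orange",5,18,(.15,.6)),("blue",100,125,(0,.35))):
        m=reg(h,lo,hi)&(y>b[0])&(y<b[1])&(x>.3)&(z>.08)
        P=W[m]
        if len(P)>5: print(nm,len(P),P.mean(0).round(4),P.min(0).round(3),P.max(0).round(3),np.argwhere(m).mean(0).round())
    # stand a: dark/steel points
    for nm,b in(("A",(.25,.5)),("B",(.05,.25))):
        m=(z>.006)&(z<.016)&(y>b[0])&(y<b[1])&(x>.35)&(x<.6); 
        l,k=cv2.connectedComponentsWithStats(m.astype(np.uint8))[1:3]; i=1+k[1:,4].argmax(); print(nm,"base",rect(W[l==i]))
        m=(z>.165)&(z<.215)&(y>b[0])&(y<b[1])&(x>.35)&(x<.65);P=W[m]
        print(len(P));print(P[::max(1,len(P)//25)].round(3).tolist())
E
```

```text
top warmer (array([ 647.6, -167.6]), array([281.7, 342.2]), 15.1) 0.11123205457641638
red 268 [ 0.5674 -0.1442  0.1187] [ 0.543 -0.175  0.109] [ 0.594 -0.114  0.14 ] [203. 395.]
green 46 [ 0.5839 -0.2937  0.2087] [ 0.575 -0.304  0.2  ] [ 0.593 -0.286  0.217] [195. 454.]
orange 82 [0.4527 0.3735 0.1675] [0.441 0.175 0.087] [0.683 0.397 0.198] [228. 213.]
blue 52 [0.5098 0.1701 0.1748] [0.501 0.157 0.162] [0.523 0.188 0.201] [212. 286.]
A base (array([495.4, 388.2]), array([119.8,  95.5]), 11.9)
134
[[0.532, 0.397, 0.189], [0.53, 0.393, 0.185], [0.53, 0.393, 0.172], [0.527, 0.393, 0.172], [0.517, 0.392, 0.191], [0.512, 0.395, 0.187], [0.509, 0.388, 0.192], [0.503, 0.386, 0.196], [0.495, 0.39, 0.19], [0.489, 0.386, 0.192], [0.481, 0.389, 0.187], [0.475, 0.384, 0.191], [0.467, 0.387, 0.188], [0.461, 0.385, 0.193], [0.459, 0.38, 0.187], [0.457, 0.38, 0.186], [0.452, 0.385, 0.196], [0.453, 0.372, 0.196], [0.449, 0.388, 0.195], [0.45, 0.374, 0.196], [0.455, 0.368, 0.165], [0.451, 0.378, 0.169], [0.444, 0.379, 0.196], [0.449, 0.367, 0.166], [0.445, 0.381, 0.168], [0.438, 0.379, 0.204], [0.44
[... 1949 characters left out ...]
110.3]), 79.7)
148
[[0.496, 0.174, 0.2], [0.498, 0.173, 0.195], [0.505, 0.175, 0.195], [0.511, 0.174, 0.193], [0.511, 0.161, 0.194], [0.516, 0.174, 0.192], [0.511, 0.165, 0.189], [0.517, 0.18, 0.188], [0.516, 0.171, 0.187], [0.509, 0.163, 0.183], [0.526, 0.173, 0.19], [0.529, 0.168, 0.19], [0.532, 0.166, 0.189], [0.513, 0.181, 0.17], [0.513, 0.164, 0.173], [0.544, 0.166, 0.19], [0.515, 0.18, 0.166], [0.513, 0.162, 0.167], [0.552, 0.164, 0.189], [0.523, 0.177, 0.165], [0.56, 0.161, 0.188], [0.566, 0.163, 0.188], [0.569, 0.158, 0.185], [0.576, 0.159, 0.186], [0.585, 0.159, 0.189], [0.591, 0.154, 0.188], [0.592, 0.159, 0.184], [0.592, 0.157, 0.179], [0.592, 0.154, 0.174], [0.588, 0.155, 0.165]]
```

```bash
cat > g.py <<'E'
from h import *
import sys
WC=np.array([.6465,-.166]);YW=np.radians(15.1)
def w2(x,y): c,s=np.cos(YW),np.sin(YW); return WC+np.array([c*x-s*y,s*x+c*y])/1000
def go(xy,z,yawdeg):
    s,T=tool(); y=np.radians(yawdeg)
    D=np.array([[np.cos(y),np.sin(y),0],[np.sin(y),-np.cos(y),0],[0,0,-1]])
    d=T.T@(np.array([*xy,z])-s["eef_pos"]); r=R.from_matrix(T.T@D).as_rotvec()
    print("shift",d.round(4),"turn",r.round(4),"|",s["time"],s["eef_pos"].round(4),s["ft_force"].round(1),round(s["gripper_width"],3))
E
python3 - <<'E'
from g import *
p=w2(-70,22);print(p,w2(-70,40)); go(p,.404,15.1); go(p,.294,15.1)
E
```

```text
[ 0.57318582 -0.16299492] [ 0.56849674 -0.14561641]
shift [ 5.055e-01 -3.094e-01  5.000e-04] turn [-0.0012 -0.      0.0173] | 0.2 [ 0.1732 -0.6004  0.4041] [ 0.3 -0.8  0.3] 1.0
shift [ 0.5055 -0.3093  0.1105] turn [-0.0012 -0.      0.0173] | 0.2 [ 0.1732 -0.6004  0.4041] [ 0.3 -0.8  0.3] 1.0
```

Request:
arm_command(
  moves=[
    [[0.035,-0.021,-0.02],[0,0,0],0.0],
    [[0.07,-0.042,-0.02],[0,0,0],0.0],
    [[0.105,-0.064,-0.02],[0,0,0],0.0],
    [[0.14,-0.085,-0.02],[0,0,0],0.0],
    [[0.175,-0.107,-0.02],[0,0,0],0.0],
    [[0.21,-0.128,-0.02],[0,0,0],0.0],
    [[0.245,-0.15,-0.02],[0,0,0],0.0],
    [[0.28,-0.171,-0.02],[0,0,0],0.0],
    [[0.315,-0.193,-0.02],[0,0,0],0.0],
    [[0.35,-0.214,-0.02],[0,0,0],0.0],
    [[0.385,-0.235,-0.02],[0,0,0.01],0.0],
    [[0.42,-0.257,-0.02],[-0.001,0,0.017],0.0],
  ],
)

```text
time: 1.2
eef_pos: [0.5064, -0.2357, 0.4248]
tool_rot: [0.991, 0.131, 0.0, 0.001]
ft_force: [1.5, -1.8, 0.5]
gripper_width: -0.005
grip_force: 0.0
```

Request:
arm_command(
  moves=[
    [[0.035,-0.021,0],[0,0,0],0.0],
    [[0.07,-0.042,0],[0,0,0],0.0],
    [[0.085,-0.052,0],[0,0,0],0.0],
    [[0.085,-0.052,0.02],[0,0,0],0.0],
    [[0.085,-0.052,0.02],[0,0,0],0.0],
  ],
)

```text
time: 1.62
eef_pos: [0.5743, -0.1629, 0.4012]
tool_rot: [0.991, 0.133, -0.002, -0.001]
ft_force: [-1.2, -0.6, -1.4]
gripper_width: 0.001
grip_force: 0.0
```

Run:
```python
from g import *
go(w2(-70,22),.294,15.1)
c,W=cam("scene"); cv2.imwrite("pics/s1.png",cv2.resize(c["color"][150:320,120:380,::-1],None,fx=3,fy=3))
```

```text
shift [-0.0007  0.      0.1072] turn [-0.0021  0.0039  0.0039] | 1.6167 [ 0.5743 -0.1629  0.4012] [-1.2 -0.6 -1.4] 0.001
```

View pics/s1.png

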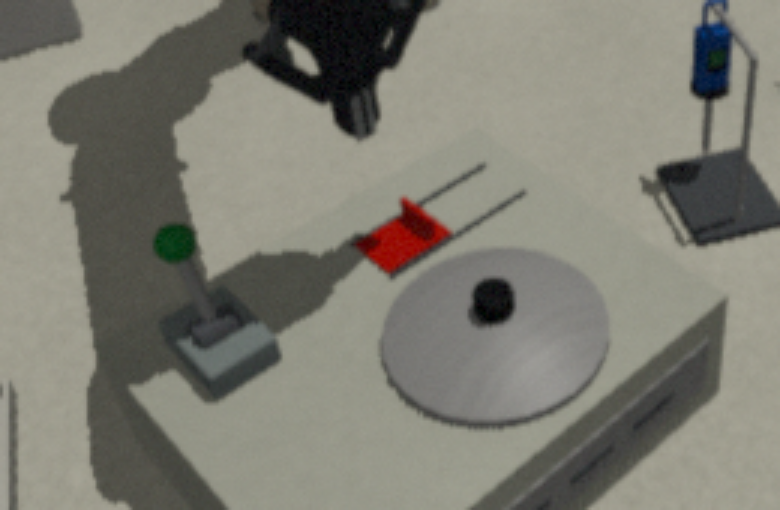

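The closed fingers (355,130 in the crop) hang above the shutter plate (400,240), on the near side of its tab (425,225). Next I go down and push.

Request:
arm_command(
  moves=[
    [[0,0,0.035],[0,0,0],0.0],
    [[0,0,0.07],[0,0,0],0.0],
    [[0,0,0.09],[0,0,0],0.0],
    [[0,0,0.106],[0,0,0.004],0.0],
    [[0,0,0.106],[0,0,0.004],0.0],
  ],
)

```text
time: 2.08
eef_pos: [0.5723, -0.1664, 0.2954]
tool_rot: [0.992, 0.128, -0.003, -0.0]
ft_force: [-0.7, 0.2, -0.4]
gripper_width: -0.002
grip_force: 0.0
```

Request:
arm_command(
  moves=[
    [[0,-0.01,0],[0,0,0],0.0],
    [[0,-0.02,0],[0,0,0],0.0],
    [[0,-0.03,0],[0,0,0],0.0],
    [[0,-0.04,0],[0,0,0],0.0],
    [[0,-0.05,0],[0,0,0],0.0],
    [[0,-0.06,0],[0,0,0],0.0],
    [[0,-0.068,0],[0,0,0],0.0],
    [[0,-0.068,0],[0,0,0],0.0],
  ],
)

```text
time: 2.75
eef_pos: [0.5564, -0.0965, 0.2991]
tool_rot: [0.991, 0.131, 0.0, 0.0]
ft_force: [0.8, 1.3, 0.2]
gripper_width: -0.001
grip_force: 0.0
```

Run:
```python
from m import *
for n in("top","scene"):
    c,W=cam(n);h=hsv(c);m=reg(h,0,8)&(W[...,1]>-.3)&(W[...,1]<.1)&(W[...,2]>.1)&(W[...,0]<.65)&(W[...,0]>.45)
    P=W[m]
    from g import WC,YW
    d=P[:,:2]-WC; ly=-np.sin(YW)*d[:,0]+np.cos(YW)*d[:,1]; print(n,len(P),(np.percentile(ly,[1,50,99])*1e3).round(1))
```

```text
top 21 [108.1 113.5 118.2]
scene 216 [ 61.9  83.4 120.3]
```

Request:
arm_command(
  moves=[
    [[0,-0.004,0.003],[0,0,0],0.0],
    [[0,-0.008,0.003],[0,0,0],0.0],
    [[0,-0.012,0.003],[0,0,0],0.0],
    [[0,-0.014,0.003],[0,0,0],0.0],
    [[0,-0.014,0.003],[0,0,0],0.0],
  ],
)

```text
time: 3.27
eef_pos: [0.5529, -0.0872, 0.2951]
tool_rot: [0.992, 0.129, -0.0, 0.002]
ft_force: [2.4, -6.2, -3.3]
gripper_width: 0.001
grip_force: 3.2
```

Run:
```python
from m import *
from g import WC,YW
for n in("top","scene"):
    c,W=cam(n);h=hsv(c);m=reg(h,0,8)&(W[...,1]>-.3)&(W[...,1]<.1)&(W[...,2]>.1)&(W[...,0]<.65)&(W[...,0]>.45)
    P=W[m]
    d=P[:,:2]-WC; ly=-np.sin(YW)*d[:,0]+np.cos(YW)*d[:,1]; print(n,len(P),(np.percentile(ly,[1,50,99])*1e3).round(1))
```

```text
top 14 [121.1 125.  128.4]
scene 206 [ 71.8  93.7 129.3]
```

Request:
arm_command(
  moves=[
    [[0,0.01,0],[0,0,0],0.0],
    [[0,0.012,-0.04],[0,0,0],0.0],
    [[0,0.012,-0.08],[0,0,0],0.04],
    [[0,0.012,-0.12],[0,0,0],0.06],
    [[0,0.012,-0.15],[0,0,0],0.07],
    [[0,0.012,-0.15],[0,0,0],0.07],
  ],
)

```text
time: 3.87
eef_pos: [0.5569, -0.0968, 0.4533]
tool_rot: [0.992, 0.13, 0.005, 0.002]
ft_force: [1.1, 0.3, 1.5]
gripper_width: 0.565
grip_force: 0.0
```

Run:
```python
from m import *
from g import go
go((.4525,.382),.44,9.5)
for n in("top","scene"):
    c,W=cam(n);h=hsv(c);z=W[...,2];y=W[...,1];x=W[...,0]
    m=reg(h,3,20,120)&(y>.33)&(y<.43)&(x>.4)&(x<.52)
    for lo,hi in((.09,.13),(.13,.16),(.16,.172),(.172,.2)):
        P=W[m&(z>lo)&(z<hi)]
        if len(P)>3: print(n,lo,len(P),P.mean(0).round(4),P.min(0).round(3),P.max(0).round(3),rect(P))
```

```text
shift [ 0.0222 -0.4896  0.0111] turn [ 0.0046 -0.0105  0.0944] | 3.8667 [ 0.5569 -0.0968  0.4533] [1.1 0.3 1.5] 0.565
top 0.13 22 [0.4472 0.371  0.1473] [0.441 0.366 0.132] [0.458 0.388 0.16 ] (array([445.1, 374.4]), array([11., 26.]), 38.8)
top 0.16 45 [0.4504 0.3768 0.1662] [0.442 0.367 0.161] [0.46  0.396 0.172] (array([450.8, 381.5]), array([17.7, 30. ]), 1.6)
top 0.172 23 [0.4507 0.3805 0.1917] [0.442 0.371 0.175] [0.457 0.392 0.198] (array([451.7, 381.1]), array([18.6, 13.5]), 63.6)
scene 0.09 67 [0.4571 0.3759 0.1182] [0.445 0.367 0.105] [0.464 0.395 0.129] (array([458.5, 377.6]), array([30.3, 15.7]), 58.4)
scene 0.13 69 [0.4561 0.3749 0.1472] [0.443 0.367 0.132] [0.464 0.399 0.16 ] (array([458.1, 380.5]), array([33.2, 17.6]), 62.8)
scene 0.16 46 [0.4541 0.3815 0.1644] [0.44  0.366 0.16 ] [0.464 0.399 0.172] (array([452.3, 382.8]), array([21.5, 34.4]), 7.7)
scene 0.172 22 [0.4515 0.381  0.1856] [0.442 0.371 0.172] [0.456 0.395 0.194] (array([453.3, 382.6]), array([18. , 17.4]), 54.3)
```

Request:
arm_command(
  moves=[
    [[0.002,-0.041,0.01],[0,0,0],0.07],
    [[0.004,-0.082,0.01],[0,0,0.02],0.07],
    [[0.006,-0.122,0.01],[0,0,0.04],0.07],
    [[0.008,-0.163,0.01],[0,0,0.06],0.07],
    [[0.01,-0.204,0.01],[0,0,0.08],0.07],
    [[0.012,-0.245,0.01],[0,0,0.1],0.07],
    [[0.014,-0.286,0.01],[0,0,0.11],0.07],
    [[0.016,-0.326,0.01],[0,0,0.12],0.07],
    [[0.018,-0.367,0.01],[0,0,0.12],0.07],
    [[0.02,-0.408,0.01],[0.005,-0.01,0.12],0.07],
    [[0.021,-0.449,0.01],[0.005,-0.01,0.12],0.07],
    [[0.022,-0.49,0.01],[0.005,-0.01,0.12],0.07],
  ],
)

```text
time: 4.97
eef_pos: [0.4508, 0.3835, 0.4332]
tool_rot: [0.998, 0.07, -0.007, -0.001]
ft_force: [1.0, -0.8, 0.0]
gripper_width: 0.822
grip_force: 0.0
```

Request:
arm_command(
  moves=[
    [[0,0,0],[0,0,0],0.07],
    [[0,0,0],[0,0,0],0.07],
  ],
)

```text
time: 5.13
eef_pos: [0.4492, 0.3849, 0.4329]
tool_rot: [0.997, 0.073, -0.007, -0.001]
ft_force: [0.6, -1.2, -0.8]
gripper_width: 0.816
grip_force: 0.0
```

Run:
```python
from g import *
go((.452,.382),.311,8)
```

```text
shift [0.0041 0.0037 0.1219] turn [-0.0035  0.0144  0.007 ] | 5.1333 [0.4492 0.3849 0.4329] [ 0.6 -1.2 -0.8] 0.816
```

Request:
arm_command(
  moves=[
    [[0.004,0.003,0.01],[-0.003,0.013,0],0.07],
    [[0.004,0.003,0.035],[-0.003,0.013,0],0.07],
    [[0.004,0.003,0.06],[-0.003,0.013,0],0.07],
    [[0.004,0.003,0.08],[-0.003,0.013,0],0.07],
    [[0.004,0.003,0.08],[-0.003,0.013,0],0.07],
  ],
)

```text
time: 5.55
eef_pos: [0.455, 0.377, 0.3493]
tool_rot: [0.998, 0.069, -0.002, 0.003]
ft_force: [-0.0, -0.6, 0.1]
gripper_width: 0.818
grip_force: 0.0
```

Run:
```python
from g import *
go((.452,.382),.311,8)
c,W=cam("scene"); cv2.imwrite("pics/s2.png",cv2.resize(c["color"][80:210,330:490,::-1],None,fx=4,fy=4,interpolation=2))
```

```text
shift [-0.0021 -0.0056  0.0383] turn [ 0.005   0.0048 -0.0019] | 5.55 [0.455  0.377  0.3493] [-0.  -0.6  0.1] 0.818
```

View pics/s2.png

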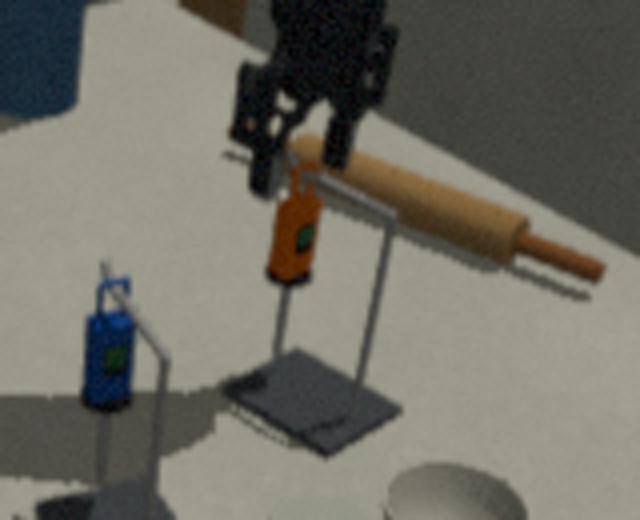

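The fingers (262,185 and 335,160 in the crop) straddle the ring and hook at (305,178).

Request:
arm_command(
  moves=[
    [[-0.002,-0.005,0.01],[0,0,0],0.07],
    [[-0.002,-0.005,0.025],[0.004,0.004,0],0.07],
    [[-0.002,-0.005,0.038],[0.004,0.004,0],0.07],
    [[-0.002,-0.005,0.038],[0.004,0.004,0],0.07],
    [[-0.002,-0.005,0.038],[0.004,0.004,0],0.07],
  ],
)

```text
time: 6.02
eef_pos: [0.4524, 0.3843, 0.3169]
tool_rot: [0.998, 0.07, 0.003, -0.002]
ft_force: [0.2, 0.6, 0.6]
gripper_width: 0.816
grip_force: 0.0
```

Run:
```python
from g import *
go((.452,.382),.311,8)
```

```text
shift [-0.0008  0.0023  0.0059] turn [-0.0038 -0.006   0.0001] | 6.0167 [0.4524 0.3843 0.3169] [0.2 0.6 0.6] 0.816
```

Request:
arm_command(
  moves=[
    [[0,0,0.003],[0,0,0],0.07],
    [[0,0,0.003],[0,0,0],0.07],
  ],
)

```text
time: 6.18
eef_pos: [0.4526, 0.3846, 0.3146]
tool_rot: [0.998, 0.07, 0.004, -0.003]
ft_force: [-0.7, 1.0, 0.0]
gripper_width: 0.82
grip_force: 0.0
```

Run:
```python
from g import *
for i in range(6):
    read_camera("top"); s,T=tool(); print(s["eef_pos"].round(4), s["tool_rot"].round(4))
```

```text
[0.4526 0.3846 0.3147] [ 0.9976  0.0698  0.0037 -0.0027]
[0.4526 0.3846 0.3147] [ 0.9976  0.0698  0.0037 -0.0027]
[0.4525 0.3846 0.3147] [ 0.9976  0.0698  0.0037 -0.0027]
[0.4525 0.3846 0.3146] [ 0.9975  0.0698  0.0036 -0.0027]
[0.4525 0.3846 0.3145] [ 0.9975  0.0698  0.0036 -0.0026]
[0.4524 0.3846 0.3144] [ 0.9975  0.0698  0.0035 -0.0026]
```

Request:
arm_command(
  moves=[
    [[0,0.002,0.004],[-0.003,-0.005,0],0.07],
    [[0,0.002,0.004],[-0.003,-0.005,0],0.05],
    [[0,0.002,0.004],[-0.003,-0.005,0],0.04],
    [[0,0.002,0.004],[-0.003,-0.005,0],0.02],
    [[0,0.002,0.004],[-0.003,-0.005,0],0.02],
    [[0,0.002,0.004],[-0.003,-0.005,0],0.02],
    [[0,0.002,0.004],[-0.003,-0.005,0],0.02],
    [[0,0.002,0.004],[-0.003,-0.005,0],0.02],
  ],
  squeeze=50,
)

```text
time: 7.15
eef_pos: [0.4526, 0.3827, 0.3102]
tool_rot: [0.998, 0.07, 0.001, -0.001]
ft_force: [-0.5, -0.4, 0.7]
gripper_width: 0.341
grip_force: 52.6
```

Run:
```python
from g import *
go((.452,.382),.311,8); s,T=tool(); print(s["grip_force"])
```

```text
shift [-0.0007  0.0006 -0.0008] turn [-0.0016 -0.0019  0.0003] | 7.15 [0.4526 0.3827 0.3102] [-0.5 -0.4  0.7] 0.341
52.64935612678528
```

Request:
arm_command(
  moves=[
    [[0,0,-0.005],[0,0,0],0.02],
    [[0,0,-0.01],[0,0,0],0.02],
    [[0,0,-0.0145],[0,0,0],0.02],
    [[0,0,-0.0145],[0,0,0],0.02],
    [[0,0,-0.0145],[0,0,0],0.02],
  ],
)

```text
time: 7.57
eef_pos: [0.4528, 0.3827, 0.3252]
tool_rot: [0.998, 0.07, 0.001, -0.001]
ft_force: [-0.6, -0.0, -1.4]
gripper_width: 0.34
grip_force: 52.6
```

Run:
```python
from g import *
go((.40,.374),.3245,8)
c,W=cam("scene"); cv2.imwrite("pics/s3.png",cv2.resize(c["color"][80:210,330:490,::-1],None,fx=4,fy=4,interpolation=2))
```

```text
shift [-0.0535  0.0012  0.0005] turn [-0.002  -0.0029  0.0002] | 7.5667 [0.4528 0.3827 0.3252] [-0.6 -0.  -1.4] 0.34
```

View pics/s3.png

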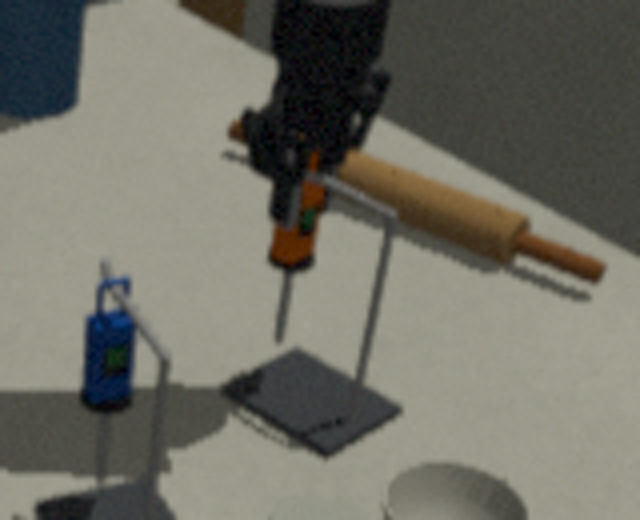

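The probe has lifted with the hand, its stem upright at (285,310) above the base. Next I move it off the hook and raise it.

Request:
arm_command(
  moves=[
    [[-0.008,0,0],[0,0,0],0.02],
    [[-0.018,0,0],[0,0,0],0.02],
    [[-0.028,0,0],[0,0,0],0.02],
    [[-0.038,0,0],[0,0,0],0.02],
    [[-0.048,0,0],[0,0,0],0.02],
    [[-0.052,0,0],[0,0,0],0.02],
    [[-0.052,0,0],[0,0,0],0.02],
    [[-0.052,0,0],[0,0,0],0.02],
  ],
)

```text
time: 8.28
eef_pos: [0.4011, 0.3752, 0.3248]
tool_rot: [0.998, 0.07, 0.001, -0.001]
ft_force: [-0.8, 0.1, -0.7]
gripper_width: 0.338
grip_force: 52.5
```

Request:
arm_command(
  moves=[
    [[-0.003,0,-0.02],[0,0,0],0.02],
    [[-0.003,0,-0.045],[0,0,0],0.02],
    [[-0.003,0,-0.07],[0,0,0],0.02],
    [[-0.003,0,-0.095],[0,0,0],0.02],
    [[-0.003,0,-0.12],[0,0,0],0.02],
    [[-0.003,0,-0.145],[0,0,0],0.02],
    [[-0.003,0,-0.17],[0,0,0],0.02],
    [[-0.003,0,-0.18],[0,0,0],0.02],
    [[-0.003,0,-0.18],[0,0,0],0.02],
  ],
)

```text
time: 9.03
eef_pos: [0.3984, 0.3749, 0.5069]
tool_rot: [0.998, 0.07, 0.003, -0.002]
ft_force: [-0.3, 0.3, -1.7]
gripper_width: 0.339
grip_force: 52.5
```

Run:
```python
from g import *
p=w2(-70,40); go(p,.5,15.1); go((.44,.17),.5,8); s,T=tool(); print(s["grip_force"])
```

```text
shift [0.0962 0.5391 0.0052] turn [-0.0037 -0.0059 -0.1243] | 9.0333 [0.3984 0.3749 0.5069] [-0.3  0.3 -1.7] 0.339
shift [0.0128 0.2087 0.0061] turn [-0.0041 -0.0057 -0.0004] | 9.0333 [0.3984 0.3749 0.5069] [-0.3  0.3 -1.7] 0.339
52.50103533267975
```

Request:
arm_command(
  moves=[
    [[0.001,0.03,0],[0,0,0],0.02],
    [[0.003,0.065,0],[0,0,0],0.02],
    [[0.006,0.1,0],[0,0,0],0.02],
    [[0.01,0.135,0],[0,0,-0.01],0.02],
    [[0.012,0.17,0],[0,0,-0.02],0.02],
    [[0.015,0.205,0],[0,0,-0.03],0.02],
    [[0.02,0.24,0],[0,0,-0.04],0.02],
    [[0.025,0.275,0],[0,0,-0.06],0.02],
    [[0.03,0.31,0],[0,0,-0.08],0.02],
    [[0.04,0.345,0],[0,0,-0.1],0.02],
    [[0.05,0.38,0],[0,0,-0.124],0.02],
    [[0.06,0.415,0],[0,0,-0.124],0.02],
  ],
)

```text
time: 10.03
eef_pos: [0.5155, -0.0302, 0.502]
tool_rot: [0.991, 0.132, -0.0, -0.001]
ft_force: [1.4, -0.3, 0.3]
gripper_width: 0.344
grip_force: 52.5
```

Request:
arm_command(
  moves=[
    [[0,0,0],[0,0,0],0.02],
    [[0,0,0],[0,0,0],0.02],
  ],
)

```text
time: 10.2
eef_pos: [0.5158, -0.0311, 0.5012]
tool_rot: [0.992, 0.129, -0.001, -0.001]
ft_force: [0.1, 0.5, -1.7]
gripper_width: 0.339
grip_force: 52.4
```

Run:
```python
from g import *
p=w2(-70,40); go(p,.45,15.1); s,T=tool(); print(s["grip_force"])
```

```text
shift [0.0218 0.1243 0.0509] turn [-0.0024  0.0017 -0.0053] | 10.2 [ 0.5158 -0.0311  0.5012] [ 0.1  0.5 -1.7] 0.339
52.42862284183502
```

Request:
arm_command(
  moves=[
    [[0.006,0.03,0],[0,0,0],0.02],
    [[0.012,0.065,0],[0,0,0],0.02],
    [[0.017,0.1,0.01],[0,0,0],0.02],
    [[0.022,0.124,0.03],[0,0,-0.005],0.02],
    [[0.022,0.124,0.055],[-0.002,0.002,-0.005],0.02],
    [[0.022,0.124,0.065],[-0.002,0.002,-0.005],0.02],
    [[0.022,0.124,0.065],[-0.002,0.002,-0.005],0.02],
    [[0.022,0.124,0.065],[-0.002,0.002,-0.005],0.02],
    [[0.022,0.124,0.065],[-0.002,0.002,-0.005],0.02],
  ],
)

```text
time: 10.95
eef_pos: [0.569, -0.1402, 0.4405]
tool_rot: [0.991, 0.135, 0.003, 0.0]
ft_force: [1.4, 0.3, -0.9]
gripper_width: 0.342
grip_force: 52.5
```

Run:
```python
from m import *
from g import go,w2
go(w2(-70,40),.41,15.1)
c,W=cam("scene"); cv2.imwrite("pics/s4.png",cv2.resize(c["color"][150:280,180:340,::-1],None,fx=4,fy=4,interpolation=2))
# line of probe in scene: stem pixels near expected, project expected points
K=np.array(c["mtx"]);Rm=R.from_quat(c["rotation"]).as_matrix();s,T=tool()
def proj(p): q=Rm.T@(np.array(p)-c["eye"]); return np.array([K[0,0]*q[0]/-q[2]+K[0,2],-K[1,1]*q[1]/-q[2]+K[1,2]])
e=s["eef_pos"]
for nm,p in(("tip",e+T@[0,0,.285]),("collar",e+T@[0,0,.207]),("port",[*w2(-70,40),.11])): print(nm,np.round(p,4),((proj(p)-[180,150])*4).round())
m=np.isfinite(W[...,2])&(abs(W[...,0]-e[0])<.03)&(abs(W[...,1]-e[1])<.03)&(W[...,2]>.13)&(W[...,2]<.25)
for lo in np.arange(.13,.25,.015):
    P=W[m&(W[...,2]>=lo)&(W[...,2]<lo+.015)]
    if len(P): print(round(lo,3),len(P),P.mean(0).round(4))
```

```text
shift [-0.0021  0.005   0.0305] turn [ 0.0013 -0.006   0.0077] | 10.95 [ 0.569  -0.1402  0.4405] [ 1.4  0.3 -0.9] 0.342
tip [ 0.5711 -0.1405  0.1559] [294. 263.]
collar [ 0.5705 -0.1405  0.2339] [275. 148.]
port [ 0.5685 -0.1456  0.11  ] [294. 324.]
0.145 4 [ 0.5725 -0.1424  0.1561]
0.16 23 [ 0.5733 -0.1422  0.1678]
0.175 19 [ 0.5731 -0.1421  0.1833]
0.19 23 [ 0.5729 -0.1423  0.1981]
0.205 18 [ 0.5729 -0.1417  0.212 ]
0.22 61 [ 0.5812 -0.1445  0.2327]
0.235 117 [ 0.5783 -0.1428  0.2417]
```

View pics/s4.png

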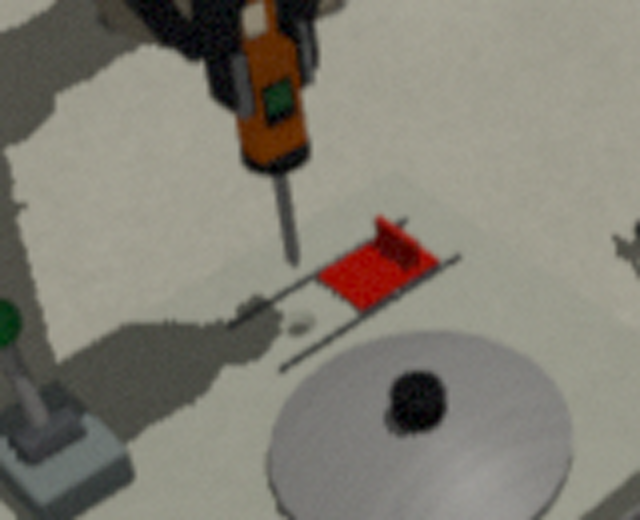

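The stem tip is at (294,263) and the open port at (299,323), about 1 px right of my prediction. I take the port as (0.569, -0.144).

Request:
arm_command(
  moves=[
    [[-0.001,0.0035,0.008],[0.001,-0.005,0.006],0.02],
    [[-0.001,0.0035,0.016],[0.001,-0.005,0.006],0.02],
    [[-0.001,0.0035,0.024],[0.001,-0.005,0.006],0.02],
    [[-0.001,0.0035,0.032],[0.001,-0.005,0.006],0.02],
    [[-0.001,0.0035,0.032],[0.001,-0.005,0.006],0.02],
    [[-0.001,0.0035,0.032],[0.001,-0.005,0.006],0.02],
    [[-0.001,0.0035,0.032],[0.001,-0.005,0.006],0.02],
    [[-0.001,0.0035,0.032],[0.001,-0.005,0.006],0.02],
  ],
)

```text
time: 11.67
eef_pos: [0.5691, -0.1455, 0.4073]
tool_rot: [0.991, 0.131, -0.0, 0.0]
ft_force: [0.1, -0.5, -1.1]
gripper_width: 0.34
grip_force: 52.5
```

Run:
```python
from g import *
go((.569,-.1442),.37,15.1)
c,W=cam("scene"); cv2.imwrite("pics/s5.png",cv2.resize(c["color"][190:250,220:290,::-1],None,fx=8,fy=8,interpolation=2))
```

```text
shift [ 0.0003 -0.0013  0.0373] turn [ 0.0001  0.0002 -0.0006] | 11.6667 [ 0.5691 -0.1455  0.4073] [ 0.1 -0.5 -1.1] 0.34
```

View pics/s5.png

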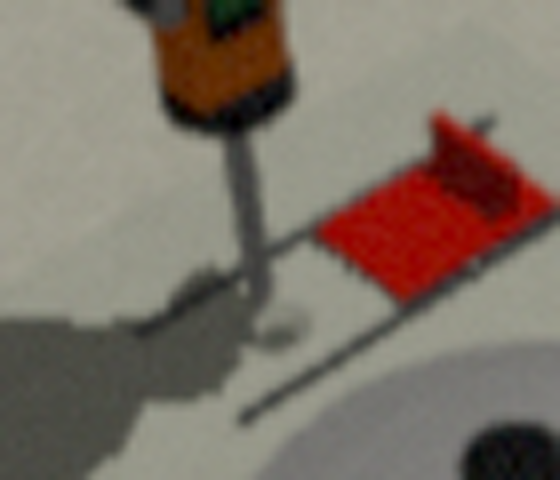

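Run:
```python
from g import *
c=read_camera("scene");K=np.array(c["mtx"]);Rm=R.from_quat(c["rotation"]).as_matrix();s,T=tool();e=s["eef_pos"]
def proj(p): q=Rm.T@(np.array(p)-c["eye"]); return (np.array([K[0,0]*q[0]/-q[2]+K[0,2],-K[1,1]*q[1]/-q[2]+K[1,2]])-[220,190]+.5)*8
def ray(u,v,z): 
    d=Rm@np.array([(u/8-.5+220-K[0,2])/K[0,0],-(v/8-.5+190-K[1,2])/K[1,1],-1]); return c["eye"]+d*(z-c["eye"][2])/d[2]
print(proj(e+T@[0,0,.285]),proj(e+T@[0,0,.21]))
for uv in((283,328),(279,327)): print(ray(*uv,.11))
print("tip as seen",ray(262,305,.122))
```

```text
[268.0274205  300.46299952] [232.72370508  93.85219607]
[ 0.56879804 -0.14256984  0.11      ]
[ 0.5678462  -0.14339446  0.11      ]
tip as seen [ 0.5695198 -0.147574   0.122    ]
```

Request:
arm_command(
  moves=[
    [[0,-0.003,0.0],[0,0,0],0.02],
    [[0,-0.003,0.005],[0,0,0],0.02],
    [[0,-0.003,0.01],[0,0,0],0.02],
    [[0,-0.003,0.015],[0,0,0],0.02],
    [[0,-0.003,0.02],[0,0,0],0.02],
    [[0,-0.003,0.025],[0,0,0],0.02],
    [[0,-0.003,0.025],[0,0,0],0.02],
    [[0,-0.003,0.025],[0,0,0],0.02],
  ],
)

```text
time: 12.43
eef_pos: [0.5681, -0.1427, 0.3814]
tool_rot: [0.991, 0.131, -0.001, -0.0]
ft_force: [-0.3, -0.5, -0.7]
gripper_width: 0.34
grip_force: 52.5
```

Request:
arm_command(
  moves=[
    [[0,0,0.006],[0,0,0],0.02],
    [[0,0,0.012],[0,0,0],0.02],
    [[0,0,0.018],[0,0,0],0.02],
    [[0,0,0.024],[0,0,0],0.02],
    [[0,0,0.03],[0,0,0],0.02],
    [[0,0,0.036],[0,0,0],0.02],
    [[0,0,0.036],[0,0,0],0.02],
  ],
)

```text
time: 13.02
eef_pos: [0.5677, -0.1426, 0.3441]
tool_rot: [0.991, 0.131, -0.002, -0.0]
ft_force: [-0.7, -0.6, -0.8]
gripper_width: 0.341
grip_force: 52.5
```

Request:
arm_command(
  moves=[
    [[0,0,0.005],[0,0,0],0.02],
    [[0,0,0.01],[0,0,0],0.02],
    [[0,0,0.015],[0,0,0],0.02],
    [[0,0,0.019],[0,0,0],0.02],
    [[0,0,0.022],[0,0,0],0.02],
    [[0,0,0.022],[0,0,0],0.02],
  ],
)

```text
time: 13.52
eef_pos: [0.5679, -0.1426, 0.323]
tool_rot: [0.991, 0.131, -0.001, -0.0]
ft_force: [-1.0, -0.1, -2.0]
gripper_width: 0.342
grip_force: 52.5
```

Request:
arm_command(
  moves=[
    [[0,0,0.002],[0,0,0],0.02],
    [[0,0,0.003],[0,0,0],0.02],
    [[0,0,0.004],[0,0,0],0.02],
    [[0,0,0.004],[0,0,0],0.02],
  ],
)

```text
time: 13.85
eef_pos: [0.5682, -0.1426, 0.3206]
tool_rot: [0.991, 0.131, -0.0, 0.0]
ft_force: [-1.1, 0.9, 2.5]
gripper_width: 0.34
grip_force: 52.9
```

Request:
arm_command(
  moves=[
    [[0,0,0],[0,0,0],0.035],
    [[0,0,0],[0,0,0],0.045],
    [[0,0,0],[0,0,0],0.065],
    [[0,0,0],[0,0,0],0.065],
    [[0,0,0],[0,0,0],0.065],
    [[0,0,0],[0,0,0],0.065],
    [[0,0,0],[0,0,0],0.065],
    [[0,0,0],[0,0,0],0.065],
  ],
)

```text
time: 14.52
eef_pos: [0.5681, -0.1426, 0.3199]
tool_rot: [0.991, 0.131, -0.0, -0.0]
ft_force: [-0.9, 0.0, 0.2]
gripper_width: 0.76
grip_force: 0.0
```

Request:
arm_command(
  moves=[
    [[0,0,-0.02],[0,0,0],0.065],
    [[0,0,-0.05],[0,0,0],0.065],
    [[0,0,-0.085],[0,0,0],0.065],
    [[0,0,-0.12],[0,0,0],0.065],
    [[0,0,-0.15],[0,0,0],0.065],
    [[0,0,-0.15],[0,0,0],0.065],
  ],
)

```text
time: 15.02
eef_pos: [0.5687, -0.1424, 0.4774]
tool_rot: [0.991, 0.131, 0.005, 0.002]
ft_force: [0.6, 0.9, 0.7]
gripper_width: 0.761
grip_force: 0.0
```

Run:
```python
from m import *
from g import go,w2
p=w2(-148,-110);print(p); go(p,.46,15.1); go(p,.11+.062+.173,15.1)
c,W=cam("scene");h=hsv(c); cv2.imwrite("pics/s6.png",cv2.resize(c["color"][150:280,150:310,::-1],None,fx=4,fy=4,interpolation=2))
m=reg(h,5,18)&(abs(W[...,0]-.568)<.04)&(abs(W[...,1]+.143)<.04);P=W[m];print(len(P),P.mean(0),P.min(0),P.max(0))
```

```text
[ 0.53226555 -0.31075666]
shift [-0.0791  0.153   0.0175] turn [ 0.005  -0.0088 -0.0008] | 15.0167 [ 0.5687 -0.1424  0.4774] [0.6 0.9 0.7] 0.761
shift [-0.0801  0.1524  0.1325] turn [ 0.005  -0.0088 -0.0008] | 15.0167 [ 0.5687 -0.1424  0.4774] [0.6 0.9 0.7] 0.761
338 [ 0.57400535 -0.14594845  0.15596656] [ 0.54781757 -0.15956398  0.11135424] [ 0.58235552 -0.11539629  0.2045464 ]
```

View pics/s6.png

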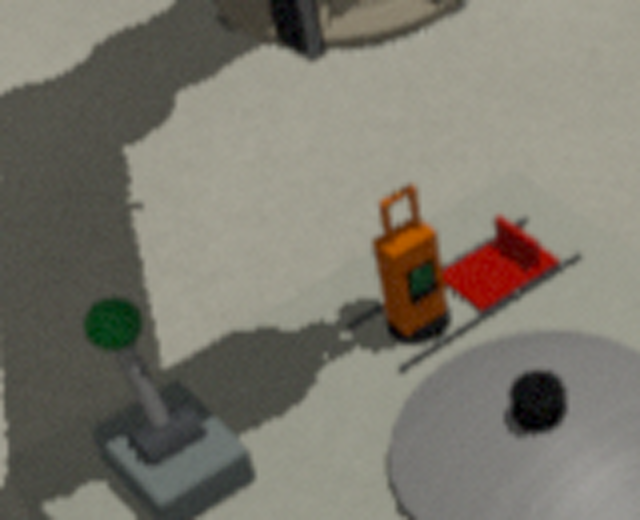

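The orange probe stands upright at (410,280), with its collar on the warmer top and its ring top at z = 0.2045 m, where it should be. The lever ball is at (113,322), still leaning forward.

Request:
arm_command(
  moves=[
    [[-0.02,0.03,0],[0,0,0],0.02],
    [[-0.04,0.06,0],[0,0,0],0.0],
    [[-0.055,0.09,0],[0,0,0],0.0],
    [[-0.07,0.12,0],[0.005,-0.008,0],0.0],
    [[-0.08,0.15,0],[0.005,-0.008,0],0.0],
    [[-0.08,0.153,0.02],[0.005,-0.008,0],0.0],
    [[-0.08,0.153,0.05],[0.005,-0.008,0],0.0],
    [[-0.08,0.153,0.08],[0.005,-0.008,0],0.0],
    [[-0.08,0.153,0.11],[0.005,-0.008,0],0.0],
    [[-0.08,0.153,0.132],[0.005,-0.008,0],0.0],
    [[-0.08,0.153,0.132],[0.005,-0.008,0],0.0],
  ],
)

```text
time: 15.98
eef_pos: [0.5288, -0.3104, 0.3309]
tool_rot: [0.991, 0.131, -0.009, -0.005]
ft_force: [-0.8, 0.2, -0.9]
gripper_width: -0.0
grip_force: 0.0
```

Run:
```python
from g import *
go(w2(-148,-110),.345,15.1);go(w2(-60,-110),.345,15.1)
```

```text
shift [ 0.003   0.0011 -0.0142] turn [-0.0129  0.0169 -0.0007] | 15.9833 [ 0.5288 -0.3104  0.3309] [-0.8  0.2 -0.9] -0.0
shift [ 0.091   0.001  -0.0156] turn [-0.0129  0.0169 -0.0007] | 15.9833 [ 0.5288 -0.3104  0.3309] [-0.8  0.2 -0.9] -0.0
```

Request:
arm_command(
  moves=[
    [[0,0,-0.014],[-0.012,0.016,0],0.0],
    [[0.01,0.001,-0.014],[-0.012,0.016,0],0.0],
    [[0.02,0.001,-0.014],[-0.012,0.016,0],0.0],
    [[0.03,0.001,-0.014],[-0.012,0.016,0],0.0],
    [[0.04,0.001,-0.014],[-0.012,0.016,0],0.0],
    [[0.05,0.001,-0.014],[-0.012,0.016,0],0.0],
    [[0.06,0.001,-0.014],[-0.012,0.016,0],0.0],
    [[0.07,0.001,-0.014],[-0.012,0.016,0],0.0],
    [[0.078,0.001,-0.014],[-0.012,0.016,0],0.0],
    [[0.078,0.001,-0.014],[-0.012,0.016,0],0.0],
  ],
)

```text
time: 16.82
eef_pos: [0.6081, -0.2904, 0.3504]
tool_rot: [0.991, 0.132, 0.004, 0.002]
ft_force: [0.4, 0.2, 0.8]
gripper_width: -0.0
grip_force: 0.0
```

```bash
cat > lv.py <<'E'
from m import *
from g import go,w2,WC,YW
go(w2(-60,-110),.345,15.1)
for n in("top","scene"):
    c,W=cam(n);h=hsv(c);m=reg(h,50,80)&(W[...,1]<-.2)&(W[...,1]>-.4)&(W[...,2]>.16);P=W[m]
    if len(P)<4: continue
    d=P[:,:2]-WC; print(n,len(P),"local x",(np.percentile(np.cos(YW)*d[:,0]+np.sin(YW)*d[:,1],[2,50,98])*1e3).round(1),P[:,2].mean())
E
python3 lv.py
```

```text
shift [ 0.0095 -0.0001  0.0055] turn [ 0.0055 -0.0074  0.0016] | 16.8167 [ 0.6081 -0.2904  0.3504] [0.4 0.2 0.8] -0.0
top 5 local x [-39.7 -38.6 -35. ] 0.20720769139316425
scene 130 local x [-50.7 -36.9 -30.6] 0.20277774534343382
```

Request:
arm_command(
  moves=[
    [[0.005,0,0.003],[0,0,0],0.0],
    [[0.009,0,0.003],[0.005,-0.007,0],0.0],
    [[0.012,0,0.003],[0.005,-0.007,0],0.0],
    [[0.012,0,0.003],[0.005,-0.007,0],0.0],
  ],
)

```text
time: 17.25
eef_pos: [0.6168, -0.2898, 0.3477]
tool_rot: [0.991, 0.13, -0.002, 0.001]
ft_force: [-8.8, -0.2, 3.0]
gripper_width: -0.006
grip_force: 4.3
```

```bash
python3 lv.py
```

```text
shift [ 0.0009 -0.0018  0.0027] turn [ 0.0009  0.0049 -0.0024] | 17.25 [ 0.6168 -0.2898  0.3477] [-8.8 -0.2  3. ] -0.006
scene 133 local x [-48.5 -30.6 -24.1] 0.1995191021635809
```

Request:
arm_command(
  moves=[
    [[0.003,0,0],[0,0,0],0.0],
    [[0.004,0,0],[0,0,0],0.0],
    [[0.004,0,0],[0,0,0],0.0],
  ],
)

```text
time: 17.6
eef_pos: [0.6185, -0.2898, 0.3476]
tool_rot: [0.992, 0.129, -0.005, 0.0]
ft_force: [-21.7, 0.6, 7.9]
gripper_width: -0.002
grip_force: 10.8
```

Request:
arm_command(
  moves=[
    [[-0.015,0,0],[0,0,0],0.0],
    [[-0.04,0,0],[0,0,0],0.0],
    [[-0.06,0,-0.02],[0,0,0],0.0],
    [[-0.06,0,-0.06],[0,0,0],0.0],
    [[-0.06,0,-0.1],[0,0,0],0.0],
    [[-0.06,0,-0.1],[0,0,0],0.0],
    [[-0.06,0,-0.1],[0,0,0],0.0],
  ],
)

```text
time: 18.18
eef_pos: [0.5642, -0.3031, 0.4523]
tool_rot: [0.991, 0.131, 0.003, 0.003]
ft_force: [-0.1, 0.9, -0.2]
gripper_width: 0.001
grip_force: 0.0
```

```bash
python3 lv.py
python3 - <<'E'
from h import *
c,W=cam("scene"); cv2.imwrite("pics/s7.png",c["color"][...,::-1])
E
```

```text
shift [ 0.0546 -0.0016  0.1075] turn [ 0.006  -0.0054 -0.0008] | 18.1833 [ 0.5642 -0.3031  0.4523] [-0.1  0.9 -0.2] 0.001
top 43 local x [-47.2 -39.1 -29.3] 0.20364486029904114
scene 116 local x [-39.9 -30.  -24.3] 0.19966756503308353
```

View pics/s7.png

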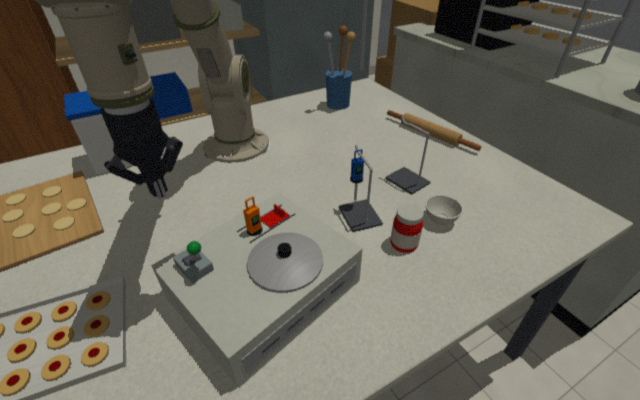

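The lever ball (194,247) now leans to the back, and the push ended hard against the stop at 22 N. The probe stands in the port at (253,217), and the blue probe, jar and bowl have not moved.

```bash
python3 -c "
from h import *
print(robot.close_job())"
```

```text
the job is handed in; nothing more can be done
None
```

The job is handed in, with no verdict returned: the shutter is fully aside, the orange probe stands seated in the port and released, the lever is pushed over to its stop, and in the last picture the blue probe, jar and bowl look undisturbed.

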